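# Load the ring rack past the spring gate

## Task

Hold the spring gate of the loading chute open by keeping its green treadle pressed down with one fingertip, and meanwhile push the ring rack along the chute with the other finger, past the gate and fully home against the rubber end stop; then let go so that the gate shuts behind it. The gate must never rub or close on the rack. The rack is only pushed, never gripped, tipped or lifted, and the other things on the bench stay where they are.

Things in the scene. Friction and masses are not known exactly. Their poses are not given: they have to be found in the camera images.
- chute: loading chute fixed to the bench: aluminium plate, two brown wooden walls with brass tops, open above. Origin: bench top, mid-width, at the gate; x along the chute in the pushing direction, y left across it, z up (all mm below are in this frame). Floor z = 3. Walls: inner faces y = +-21, 5 thick, tops z = 35, x = -145 to 100, flared mouth before that
- end_stop (a point): centre of the black rubber face of the wooden end stop that closes the chute's far end; at chute x = +106, y = 0, z = 26 mm
- gate (a joint): gate angle, rad: 0 shut (at the start), 0.55 fully open (hard stop). Gate and green treadle are one piece on a pin along chute x, at y = 34, z = 10 mm. Pressing the treadle swings the nose up and out to the left, clear of the rack from about 0.45 rad. A spring shuts it when let go; holding takes 2 to 4 N. While open, its brass arm leans out to y = 57 mm, up to 50 mm high
- gate_nose (a point): tip of the gate's brass nose (moves with the gate). Shut, it reaches over the left wall into the chute as far as chute y = +8 mm, at x = -5 to +5, z = 40 to 54 mm, and stops the rack
- treadle (a point): middle of the upper face of the treadle, a flat green plate left of the chute, 3 mm thick, 76 mm wide, from chute x = -165 to +30 mm at even height all along. Gate shut: slopes up to the left, upper face from y = 42, z = 36 to y = 106, z = 75 mm (this point y = 74, z = 56). Fully pressed: level, upper face z = 28 mm, y = 54 to 130 mm
- rack: loose ring rack standing in the chute: dark wooden block 86 mm long (its x, along the chute), 36 wide, 50 high, brass band at its foot, five rings on top (60 mm high with them), 0.2 to 0.35 kg. Origin: centre of its underside. At the start at chute x = -95 to -60 mm; home against the stop it is at x = +63 mm, its rear end 15 mm past the nose
- amber_tin: small round brass tin of wax, 51 mm across, 19 mm high, right of the far end of the chute; leave alone. Origin: centre of its underside.
- ink_bottle: small green bottle, 35 mm across, 40 mm high, right of the chute's far half; leave alone. Origin: centre of its underside.
- black_pot: black lidded pot, 60 mm across, 56 mm high, near left, nearer the robot than the chute; leave alone. Origin: centre of its underside.
- pliers_flat: flat pliers with black handles, 130 mm long, 10 mm high, lying nearer the robot than the chute; leave alone. Origin: centre of its underside.
- orange_box: open orange parts box, 69 x 150 x 43 mm, on the right of the bench; leave alone. Origin: centre of its underside.
- burr_stand: wooden burr stand with burrs, 36 x 85 x 63 mm, on the right of the bench; NOT the ring rack; leave alone. Origin: centre of its underside.
- doming_block: steel doming block, 34 mm cube, on the right of the bench; leave alone. Origin: centre of its underside.
- ring_mandrel: tapered steel ring stick with wooden grip, 198 mm long, 24 mm thick, lying on the right of the bench; leave alone. Origin: centre of its underside.
Mind the look-alikes: they are no part of the job. What is meant by the rack is not turquoise, and is the larger of those in its own colour.

How it is judged:
By the outcome, as a careful person would: the job done as asked, in the order asked, and still so for the second after the job is handed in, with the robot touching nothing.
It also fails if it takes over 35 s, if anything falls off the work surface, if the arm or the gripper's body presses on something with over 40 N, if the wrist force passes 120 N, or if a joint passes its speed limit or range.

## Robot

A 6-joint arm with a two-finger parallel gripper is mounted at the origin on a cart in front of the work surface, level with it; the furniture and walls round the work are solid. World frame = base frame: x ahead of the robot, y to its left, z up, the work surface at z = 0. Lengths are in m, angles in rad, forces in N, time in s.
With the tool pointing down it reaches from about 0.35 to 1 m from the base axis. Payload 7.1 kg.
Tool frame: the origin (TCP) lies on the centre line of the jaws, within the pads' length; the fingertips stand 11 mm ahead of it and the grasp point (between the pads) lies 8 mm behind it; z points along the fingers, y is the direction in which the jaws open and shut (so a half turn about z gives the same grasp; the last joint's range is limited). The gripper opens to 85 mm and grips with 20 to 120 N. Pads are 22 mm wide; open, the fingers measure 114 mm over their backs; the gripper's body (76 mm by 85 mm) begins 54 mm behind the grasp point. The pads swing forward as they close: fully open they stand 13 mm farther back than shut.
Start: joints at [1.195, 0.423, 1.63, -0, 1.089, -0.019], TCP at [0.218, 0.586, 0.242] pointing down, gripper open.
Joint ranges: [-3, 3], [-0.9, 2.11], [0.09, 2.58], [-1.31, 4.45], [0.11, 2.69], [-2.54, 2.54]. Speed limits (rad/s): [2.39, 2.39, 3.01, 3.14, 3.14, 3.14].

## Interface

Orientations are given as a 3x3 rotation matrix whose columns are the frame's x, y, z axes.
In Python, from cell import manip gives the robot as it stands.
- The arm moves only by the shell command python3 -m pendant 'ROWS' [FORCE]. ROWS is JSON, a list of rows, each a list of 7 numbers: the opening, from 0 (shut) to 1 (fully open), then the shift along the world's x, y, z in m, then the turn, a rotation vector about the world's x, y, z in units of 5 degrees (1.0 is 5 degrees). A call has exactly 5 rows; each row shifts and turns the commanded pose from where the row before left it; what a row does not reach is not made up. A row lasts 1/12 s, in which the tool goes at most 41.7 mm and 7.16 degrees, less where a joint would pass 70% of its speed; a pose out of reach is approached as far as the arm can. A call is refused whole if a number of a shift passes 0.0417 or a number of a turn 1, either way. A call with a gripper value outside its range is refused whole. The fingers move at their own pace and stop on an object; FORCE is the grip in N (left out, the last holds). Time passes only in rows, so rows that do not move let the fingers close, or fill a call up. It gives the time, the measured TCP pose, the force and the opening at its end, in the units of the state.
- manip.read_state(): the state, without advancing time (a new reading comes with each control period).
- manip.get_image(name): name is "scene" or "top" or "wrist"; returns the picture (420x560x3 uint8, red, green, blue); there is no depth.
- manip.camera_model(name): a dict with "K" (3x3 intrinsics, pixels), "world_to_cam" (4x4, takes a point from world to camera coordinates); the wrist camera has in their place "tool_from_camera" (4x4, takes a point from camera to tool coordinates, whose origin is the TCP and whose axes are the flange's). Camera axes: x right, y up, looking along -z (the intrinsics and any distortion apply to the point x, -y, -z); pixel columns grow to the right and rows downward; lengths in m; the calibration is good to about 2 mm. A picture is of the moment at which its call begins: read the wrist's pose just before it. camera_model takes no time and is no camera call.
- manip.hand_in(): hands the job in, once; it reports no verdict.
Trained networks look in the newest picture that a camera, given by its name, has taken for a name from the list of things; names that differ only in an ending like _2 or _b are one class to them, and where a whole thing is asked for, a point or a joint stands for the part that bears it (a point fixed in the world has none). Each returns a list of dicts, best first, with "p" (0 to 1); they miss things now and then, are a little off and sometimes report something else, mostly with a low value. They report only what shows in the picture. A call takes as long as a camera call. They do not tell look-alikes from the thing itself.
- manip.find_in(name, camera): "uv" ([column, row] in pixels, amid what is visible of it).
The state is a dict: "time_s": time; "joints": joint angles; "qvel": joint speeds; "tau": joint torques, N m; "eef_pos": TCP position; "eef_rot": TCP orientation; "contact_force": force on the tool from outside, world axes, zero at the start; "moment": the same for the moment, N m; "width": opening from 0.0 (shut) to 1.0 (fully open).
Only numpy, scipy, OpenCV 4.12 (cv2) and the standard library are available. Lean on these libraries where they do the work, as an engineer would, in place of code of your own. Each camera call takes 0.05 s, during which the arm holds its last target.

## Working session

There is one attempt and no reset: what is moved stays moved. The work goes in short steps, Python scripts to look and compute and a shell command to move; the robot and the scene stay as the last step left them, time stands still between calls to the robot, and variables do not carry over. Pictures are saved under pics/ and viewed, and the job is handed in when it is done.

```bash
ls; mkdir -p pics; python3 - <<'E'
from cell import manip
import cv2,numpy as np
s=manip.read_state();print(s)
for n in("scene","top","wrist"):
    im=manip.get_image(n);cv2.imwrite(f"pics/{n}0.png",im[:,:,::-1])
    m=manip.camera_model(n);print(n,{k:np.round(v,4).tolist() if not isinstance(v,str) else v for k,v in m.items()})
E
```

```text
pics
{'time_s': 0.0, 'joints': array([ 1.19497797e+00,  4.23855858e-01,  1.63070858e+00, -8.01142548e-06,
        1.08858635e+00, -1.90191308e-02]), 'qvel': array([ 0.00103347, -0.00064823, -0.00061601,  0.00035747, -0.00401468,
       -0.00176475]), 'tau': array([ 1.33711230e-03, -5.57381380e+01, -2.81752217e+01,  2.11183169e-05,
        7.30900909e-03, -1.82011223e-05]), 'eef_pos': array([0.21808978, 0.58514135, 0.241529  ]), 'eef_rot': array([[-9.37020871e-01,  3.49272913e-01, -5.65284649e-04],
       [ 3.49273370e-01,  9.37019746e-01, -1.45199114e-03],
       [ 2.25417054e-05, -1.55798487e-03, -9.99998786e-01]]), 'contact_force': array([0.13191302, 0.04485449, 0.04555776]), 'moment': array([-0.02576891,  0.04726056,  0.05440101]), 'width': 1.0008781460983789}
scene {'K': [[523.1554, 0.0, 277.963], [0.0, 523.1554, 211.2882], [0.0, 0.0, 1.0]], 'world_to_cam': [[-0.3927, -0.9196, -0.0098, 0.1912], [0.5296, -0.2348, 0.8151, -0.3442], [-0.7518, 0.3149, 0.5793, -1.251], [0.0, 0.0, 0.0, 1.0]]}
top {'K': [[445.6407, 0.0, 279.9399], [0.0, 445.6407, 208.3717], [0.0, 0.0, 1.0]], 'world_to_cam': [[-0.0034, -1.0, -0.0068, 0.0116], [0.9973, -0.0039, 0.0731, -0.5257], [-0.0731, -0.0065, 0.9973, -1.3376], [0.0, 0.0, 0.0, 1.0]]}
wrist {'K': [[314.0265, 0.0, 278.7037], [0.0, 314.0265, 214.4837], [0.0, 0.0, 1.0]], 'tool_from_camera': [[-0.0013, 0.9612, 0.276, 0.0698], [1.0, 0.0011, 0.0012, 0.0001], [0.0008, 0.276, -0.9612, -0.1317], [0.0, 0.0, 0.0, 1.0]]}
```

View pics/scene0.png

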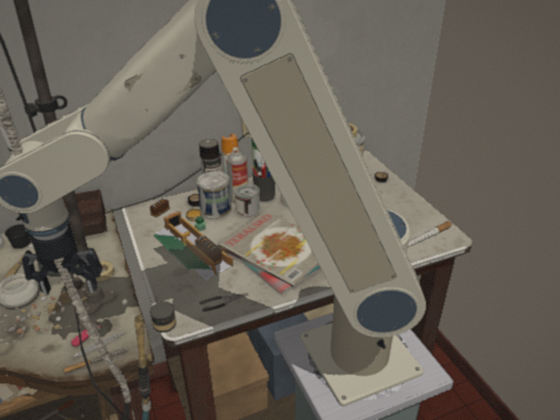

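View pics/top0.png

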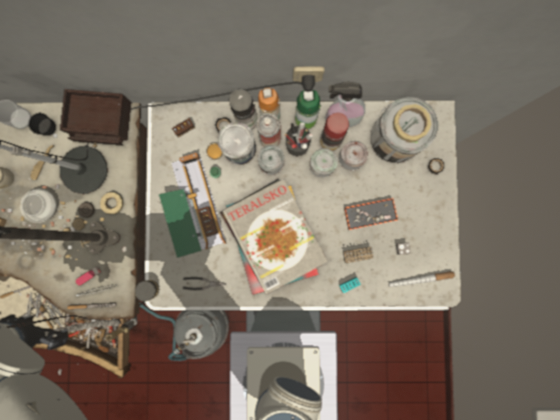

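View pics/wrist0.png

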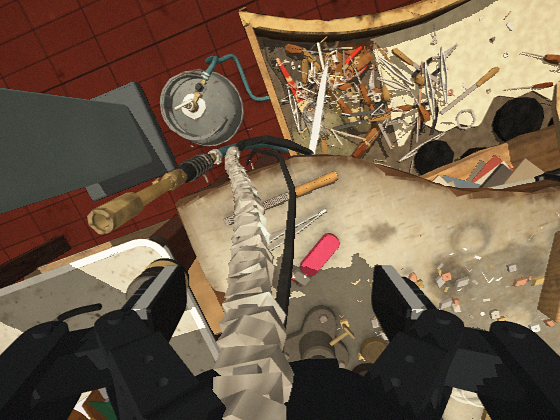

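```bash
python3 - <<'E'
import cv2
im=cv2.imread("pics/top0.png");c=im[110:270,140:260];cv2.imwrite("pics/top0c.png",cv2.resize(c,None,fx=3.7,fy=3.7,interpolation=cv2.INTER_CUBIC)[:600])
im=cv2.imread("pics/scene0.png");c=im[190:290,130:260];cv2.imwrite("pics/scene0c.png",cv2.resize(c,None,fx=6,fy=6,interpolation=cv2.INTER_CUBIC))
E
```

```text
(no output)
```

View pics/top0c.png

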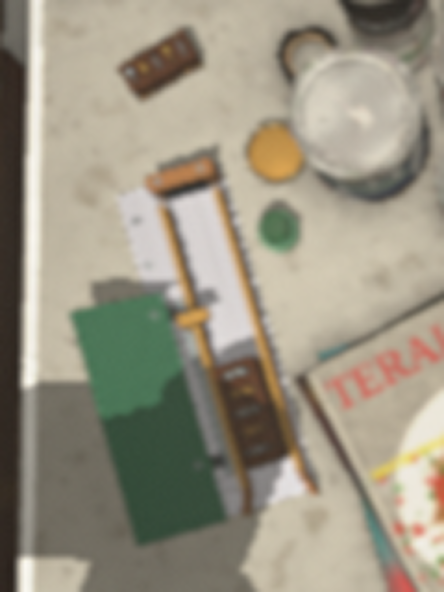

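View pics/scene0c.png

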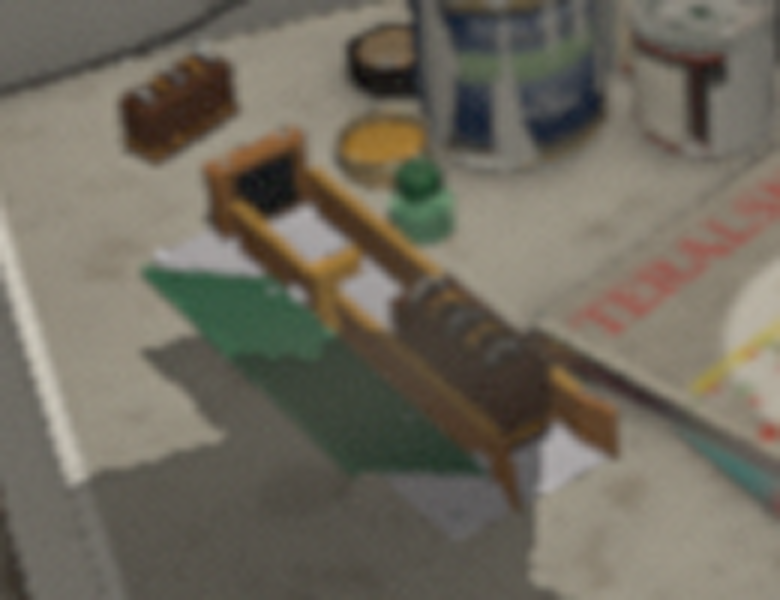

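```bash
cat > h.py <<'E'
import numpy as np,cv2
from cell import manip
from scipy.optimize import least_squares
def proj(n,P,state=None,m=None):
    m=m or manip.camera_model(n);P=np.atleast_2d(P)
    if "world_to_cam" in m: T=np.array(m["world_to_cam"])
    else:
        W=np.eye(4);W[:3,:3]=state["eef_rot"];W[:3,3]=state["eef_pos"]
        T=np.linalg.inv(W@np.array(m["tool_from_camera"]))
    c=P@T[:3,:3].T+T[:3,3];K=np.array(m["K"])
    return np.c_[K[0,0]*c[:,0]/-c[:,2]+K[0,2],-K[1,1]*c[:,1]/-c[:,2]+K[1,2]]
def cw(p,Q):
    x,y,a=p;Q=np.atleast_2d(Q)/1000;c,s=np.cos(a),np.sin(a)
    return np.c_[x+c*Q[:,0]-s*Q[:,1],y+s*Q[:,0]+c*Q[:,1],Q[:,2]]
E
cat > fit.py <<'E'
from h import *
T=[((30,106,75),(72,312)),((30,42,36),(162,294)),((-165,106,75),(140,545)),((-165,42,36),(225,520)),((0,8,54),(209,316)),((100,23.5,35),(164,208)),((100,-23.5,35),(217,188))]
S=[((30,106,75),(143,270)),((-165,106,75),(355,472)),((0,8,54),(357,252)),((100,-23.5,35),(312,170)),((106,0,26),(267,185))]
tu=np.array([u for _,u in T])/3.7+[140,110];su=np.array([u for _,u in S])/6+[130,190]
tq=np.array([q for q,_ in T],float);sq=np.array([q for q,_ in S],float)
f=lambda p:np.r_[(proj("top",cw(p,tq))-tu).ravel(),(proj("scene",cw(p,sq))-su).ravel()]
r=least_squares(f,[0.55,0.2,0.2],loss="soft_l1");print(r.x);print(np.round(f(r.x).reshape(-1,2),1))
np.save("pose.npy",r.x)
p=r.x
# rack along chute: top face center z=50..60
for x in(-95,-80,-60):
  print(x,(proj("top",cw(p,[[x,0,55]]))-[140,110])*3.7)
print(cw(p,[[0,0,0],[-145,0,0],[106,0,0],[-66,92,60]]),manip.read_state()["time_s"])
E
python3 fit.py
```

```text
[0.56624251 0.24917505 0.28114204]
[[ 1.  -0.4]
 [ 0.6 -0.2]
 [ 0.2  0.8]
 [ 0.9  1. ]
 [ 0.3 -0.4]
 [-0.1 -0.6]
 [ 0.5  0.5]
 [-0.5 -0.3]
 [-0.7  0.5]
 [-0.9 -0. ]
 [-0.8 -0.3]
 [-0.4  1.4]]
-95 [[251.16714542 425.06375643]]
-80 [[246.12508356 407.08111128]]
-60 [[239.41515862 383.14998896]]
[[0.56624251 0.24917505 0.        ]
 [0.42693532 0.20894437 0.        ]
 [0.66808086 0.27858508 0.        ]
 [0.47730804 0.31925116 0.06      ]] 0.15
```

```bash
python3 - <<'E'
import cv2
im=cv2.imread("pics/scene0.png");c=im[70:420,0:200];cv2.imwrite("pics/scene0l.png",cv2.resize(c,None,fx=1.7,fy=1.7,interpolation=cv2.INTER_CUBIC))
im=cv2.imread("pics/top0.png");c=im[150:420,0:260];cv2.imwrite("pics/top0l.png",cv2.resize(c,None,fx=2.2,fy=2.2,interpolation=cv2.INTER_CUBIC))
E
```

```text
(no output)
```

View pics/scene0l.png

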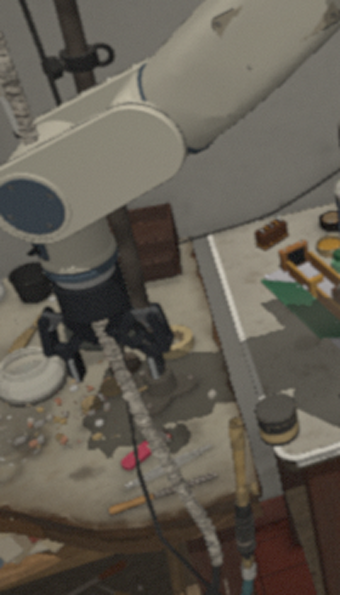

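View pics/top0l.png

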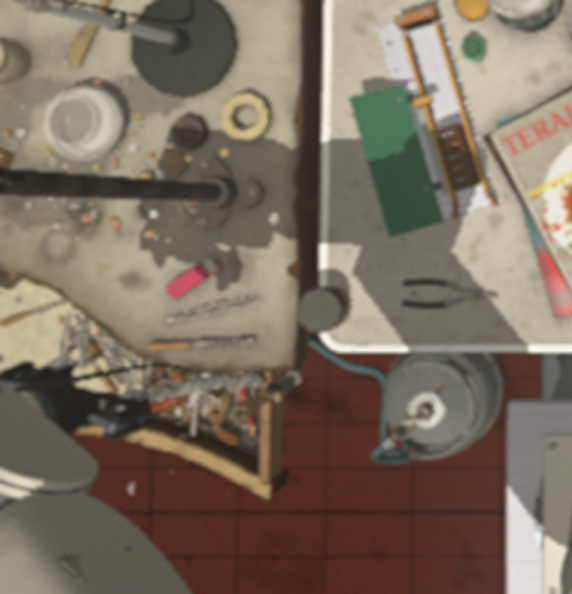

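```bash
cat >> h.py <<'E'
def ray(n,uv,state=None,m=None):
    m=m or manip.camera_model(n);K=np.array(m["K"])
    d=np.array([(uv[0]-K[0,2])/K[0,0],-(uv[1]-K[1,2])/K[1,1],-1.])
    if "world_to_cam" in m: W=np.linalg.inv(np.array(m["world_to_cam"]))
    else:
        W=np.eye(4);W[:3,:3]=state["eef_rot"];W[:3,3]=state["eef_pos"];W=W@np.array(m["tool_from_camera"])
    d=W[:3,:3]@d;return W[:3,3],d/np.linalg.norm(d)
def tri(a,b):
    (o,d),(q,e)=a,b
    t=np.linalg.lstsq(np.c_[d,-e],q-o,rcond=None)[0]
    A=o+t[0]*d;B=q+t[1]*e;return (A+B)/2,np.linalg.norm(A-B)
E
python3 - <<'E'
from h import *
s=manip.read_state()
print(ray("scene",(0,0))[0],ray("wrist",(0,0),s)[0])
for w,c in [((100,218),(140,320)),((232,155),(128,405)),((240,240),(105,360)),((320,250),(80,338))]:
    print(w,tri(ray("wrist",w,s),ray("scene",c)))
# shaft: scene at (65,272): intersect w/ wrist col
for c in((65,272),(80,305),(95,340),(110,365),(125,395)):
    for f in (0.9,1.0,1.1,1.2):
        o,d=ray("scene",c);P=o+d*f;print(c,f,np.round(P,3),np.round(proj("wrist",P,s)[0]))
E
```

```text
[-0.68318645  0.48893552  1.0071194 ] [0.15281178 0.60992783 0.37342917]
(100, 218) (array([0.16906726, 0.46263285, 0.15306793]), np.float64(0.0019259133595139954))
(232, 155) (array([ 0.16847343,  0.53063859, -0.11006303]), np.float64(0.007776759257614438))
(240, 240) (array([ 0.25384667,  0.53732156, -0.00521896]), np.float64(0.05423622421718641))
(320, 250) (array([0.31018261, 0.60469706, 0.01264871]), np.float64(6.0384930204037566e-05))
(65, 272) 0.9 [0.021 0.561 0.452] [556. 455.]
(65, 272) 1.0 [0.1   0.569 0.39 ] [976. 571.]
(65, 272) 1.1 [0.178 0.577 0.329] [148. 342.]
(65, 272) 1.2 [0.256 0.585 0.267] [310. 387.]
(80, 305) 0.9 [-0.014  0.551  0.408] [784. 754.]
(80, 305) 1.0 [0.06  0.558 0.342] [-1871. -1781.]
(80, 305) 1.1 [0.134 0.565 0.275] [118. 118.]
(80, 305) 1.2 [0.208 0.572 0.208] [251. 245.]
(95, 340) 0.9 [-0.055  0.542  0.365] [1390. 1576.]
(95, 340) 1.0 [0.015 0.548 0.293] [-422. -617.]
(95, 340) 1.1 [0.084 0.554 0.222] [100.  15.]
(95, 340) 1.2 [0.154 0.56  0.15 ] [213. 152.]
(110, 365) 0.9 [-0.087  0.53   0.334] [3388. 4118.]
(110, 365) 1.0 [-0.021  0.534  0.259] [-292. -490.]
(110, 365) 1.1 [0.045 0.539 0.184] [ 76. -29.]
(110, 365) 1.2 [0.112 0.543 0.11 ] [183. 104.]
(125, 395) 0.9 [-0.126  0.519  0.301] [ -8231. -10965.]
(125, 395) 1.0 [-0.064  0.522  0.223] [-229. -451.]
(125, 395) 1.1 [-0.002  0.525  0.144] [ 57. -76.]
(125, 395) 1.2 [0.06  0.529 0.066] [157.  56.]
```

Candidates for the rack, in the top picture: the dark block in the chute (207,222), the smaller dark block beyond the stop (183,127), the turquoise one (348,284) and the burr stand (357,252). I choose the one in the chute, as it is dark brown and the larger of the two brown ones. The flex shaft hangs between the open fingers, so I back away and up first.

```bash
python3 -m pendant '[[1,-0.033,0.012,0.022,0,0,0],[1,-0.033,0.01,0.022,0,0,0],[1,-0.01,-0.036,0.01,0,0,1],[1,0,-0.041,0,0,0,1],[1,0,-0.041,0,0,0,1]]'; python3 - <<'E'
from h import *
p=np.load("pose.npy");s=manip.read_state()
print(s["contact_force"],s["joints"])
print("obs",cw(p,[[-170,47,200]]),cw(p,[[-152,47,120]]),"yaw deg",np.degrees(p[2]))
E
```

```text
time_s: 0.57
eef_pos: [0.1412, 0.4889, 0.2965]
eef_rot: [[-0.996, 0.088, 0.0], [0.088, 0.996, 0.001], [-0.0, 0.001, -1.0]]
contact_force: [0.5, 0.2, 0.1]
width: 0.999
[0.48031454 0.18970914 0.0894439 ] [ 1.26630296e+00  1.86777861e-01  1.83028022e+00 -9.70821095e-05
  1.12364981e+00 -2.16255759e-01]
obs [[0.38987655 0.24716278 0.2       ]] [[0.40716986 0.25215694 0.12      ]] yaw deg 16.108252316479312
```

```bash
python3 -m pendant '[[1,0.01,-0.04,0,0,0,1],[1,0.02,-0.035,0,0,0,1],[1,0.029,-0.029,0,0,0,1],[1,0.029,-0.029,0,0,0,1],[1,0.029,-0.029,0,0,0,0.2]]';python3 -m pendant '[[1,0.03,-0.025,-0.012,0,0,0],[1,0.03,-0.025,-0.012,0,0,0],[1,0.03,-0.02,-0.012,0,0,0],[1,0.03,-0.005,-0.012,0,0,0],[1,0.03,0,-0.01,0,0,0]]'; python3 - <<'E'
from h import *
s=manip.read_state();print(s["eef_pos"],np.degrees(np.arctan2(s["eef_rot"][1,1],s["eef_rot"][0,1])),s["contact_force"])
im=manip.get_image("wrist");cv2.imwrite("pics/w1.png",im[:,:,::-1])
np.savez("w1.npz",eef_pos=s["eef_pos"],eef_rot=s["eef_rot"])
E
```

```text
time_s: 0.98
eef_pos: [0.2597, 0.326, 0.2965]
eef_rot: [[-0.962, -0.274, 0.0], [-0.274, 0.962, 0.0], [-0.001, 0.0, -1.0]]
contact_force: [0.2, 1.3, -0.1]
width: 1.0
time_s: 1.4
eef_pos: [0.4102, 0.2505, 0.2375]
eef_rot: [[-0.964, -0.266, -0.001], [-0.266, 0.964, -0.001], [0.001, -0.0, -1.0]]
contact_force: [-0.3, 1.6, 0.7]
width: 0.999
[0.4102178  0.25047627 0.23750017] 105.43354756695281 [-0.3172965   1.58981708  0.66129923]
```

View pics/w1.png

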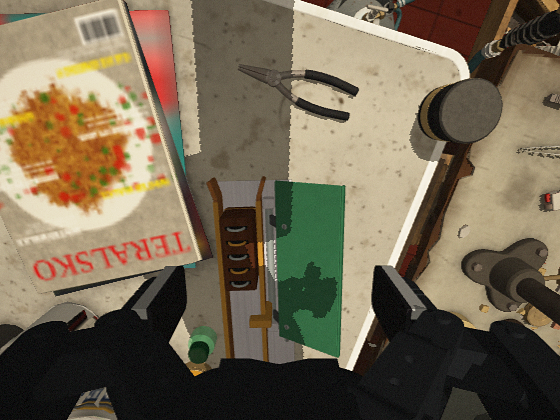

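```bash
python3 - <<'E'
import cv2
im=cv2.imread("pics/w1.png");c=im[170:370,190:370];cv2.imwrite("pics/w1c.png",cv2.resize(c,None,fx=3,fy=3,interpolation=cv2.INTER_CUBIC))
E
```

```text
(no output)
```

View pics/w1c.png

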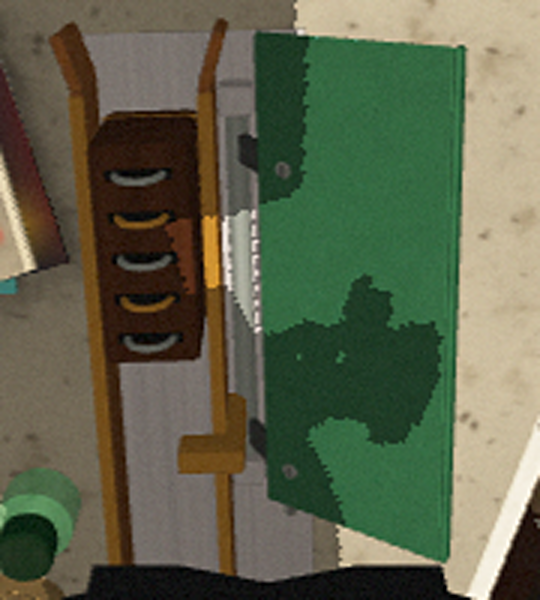

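```bash
cat > fit2.py <<'E'
from h import *
z=np.load("w1.npz");s=dict(eef_pos=z["eef_pos"],eef_rot=z["eef_rot"]);m=manip.camera_model("wrist")
W=[((-165,42,36),(255,32)),((-165,106,75),(466,46)),((30,42,36),(268,498)),((30,106,75),(447,562)),((-5,8,54),(180,438)),((5,8,54),(179,473)),((-145,21,35),(198,92)),((-145,-21,35),(96,95))]
wu=np.array([u for _,u in W])/3+[190,170];wq=np.array([q for q,_ in W],float)
f=lambda p:(proj("wrist",cw(p,wq),s,m)-wu).ravel()
r=least_squares(f,np.load("pose.npy"),loss="soft_l1");p=r.x;print(p,np.degrees(p[2]));print(np.round(f(p).reshape(-1,2),1))
np.save("pose2.npy",p)
g=lambda Q:((proj("wrist",cw(p,Q),s,m)-[190,170])*3).round()
for x in(-80,-85,-90):print(x,g([[x-43,18,50],[x-43,-18,50],[x+43,18,50],[x+43,-18,50],[x-43,18,3],[x-43,-18,3]]).tolist())
print("pre",cw(p,[[-155,47,110]]), "tcp now chute", )
c,sn=np.cos(p[2]),np.sin(p[2]);d=s["eef_pos"][:2]-p[:2];print(c*d[0]+sn*d[1],-sn*d[0]+c*d[1])
E
python3 fit2.py
```

```text
[0.5691881  0.25129099 0.29252691] 16.760557615014527
[[ 1.  -0.3]
 [-2.4  0.4]
 [ 0.9  0.1]
 [-1.6  0.2]
 [ 0.1  4.9]
 [ 0.9  0.7]
 [ 1.2 -1.8]
 [-3.2 -1.9]]
-80 [[193.0, 157.0], [92.0, 159.0], [203.0, 373.0], [109.0, 375.0], [202.0, 122.0], [113.0, 124.0]]
-85 [[192.0, 143.0], [91.0, 146.0], [203.0, 361.0], [108.0, 363.0], [201.0, 110.0], [112.0, 112.0]]
-90 [[192.0, 130.0], [90.0, 132.0], [202.0, 349.0], [107.0, 351.0], [201.0, 98.0], [111.0, 100.0]]
pre [[0.40721926 0.25159658 0.11      ]] tcp now chute
-0.15245191051049098 0.04506258817796023
```

```bash
python3 -m pendant '[[1,0,0.001,-0.03,0,0,0.12],[1,0,0.001,-0.03,0,0,0.1],[1,0,0,-0.03,0,0,0],[1,0,0,-0.025,0,0,0],[1,0,0,0,0,0,0]]'; python3 - <<'E'
from h import *
s=manip.read_state();print(s["eef_pos"],np.degrees(np.arctan2(s["eef_rot"][1,1],s["eef_rot"][0,1])),s["contact_force"])
for n in("wrist","scene"):
  im=manip.get_image(n);cv2.imwrite(f"pics/{n}2.png",im[:,:,::-1])
im=cv2.imread("pics/scene2.png")[170:310,120:280];cv2.imwrite("pics/scene2c.png",cv2.resize(im,None,fx=4.2,fy=4.2,interpolation=cv2.INTER_CUBIC))
E
```

```text
time_s: 1.87
eef_pos: [0.4064, 0.253, 0.1192]
eef_rot: [[-0.958, -0.287, -0.007], [-0.287, 0.958, -0.004], [0.008, -0.002, -1.0]]
contact_force: [-1.4, -0.8, -0.3]
width: 1.003
[0.40644954 0.25296812 0.1192393 ] 106.65335310375777 [-1.428715   -0.77434626 -0.28576523]
```

View pics/wrist2.png

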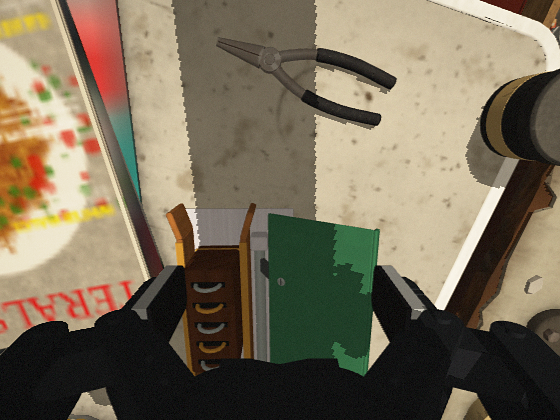

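View pics/scene2c.png

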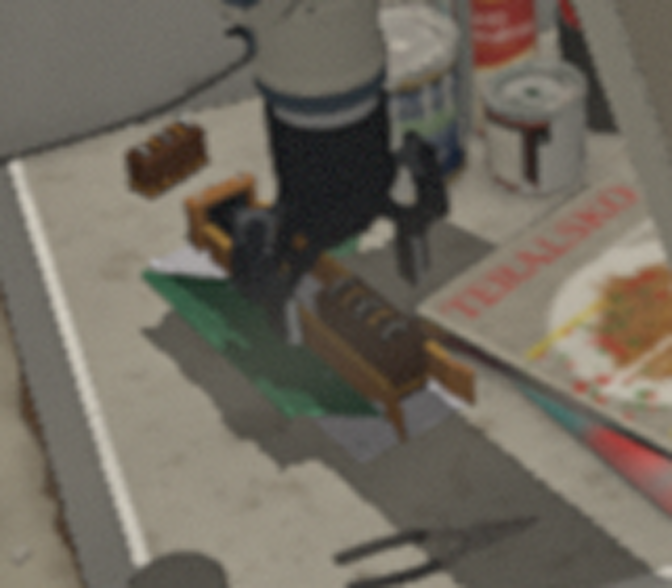

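```bash
cat > tips.py <<'E'
from h import *
def chute(P,p):
    c,s=np.cos(p[2]),np.sin(p[2]);d=np.asarray(P)-[p[0],p[1],0];return 1000*np.array([c*d[0]+s*d[1],-s*d[0]+c*d[1],d[2]])
s=manip.read_state()
print("t",s["time_s"],"tcp w",s["eef_pos"],"F",s["contact_force"].round(1),"w",round(s["width"],3))
for f in("pose.npy","pose2.npy"):
    p=np.load(f);R=s["eef_rot"]
    print(f,"TCP chute",chute(s["eef_pos"],p).round(1),"yaw off",round(np.degrees(np.arctan2(R[1,1],R[0,1])-np.pi/2-p[2]),2))
    for y in(-.057,-.0425,.0425,.057):
        print(y,chute(s["eef_pos"]+R@[0,y,.011],p).round(1))
E
python3 tips.py; python3 - <<'E'
from h import *
s=manip.read_state()
for zz in(.011,-.002):
  for y in(-.057,-.0425,.0425,.057):
    P=s["eef_pos"]+s["eef_rot"]@[0,y,zz]
    print(zz,y,proj("wrist",P,s).round(),((proj("scene",P)-[120,170])*4.2).round())
E
```

```text
t 1.9667 tcp w [0.4088333  0.25442896 0.12303494] F [ 1.1 -0.5 -0.6] w 1.003
pose.npy TCP chute [-149.8   48.7  123. ] yaw off 0.55
-0.057 [-149.2   -8.3  112.1]
-0.0425 [-149.4    6.2  112.1]
0.0425 [-150.2   91.2  112. ]
0.057 [-150.3  105.7  112. ]
pose2.npy TCP chute [-152.6   49.2  123. ] yaw off -0.1
-0.057 [-152.8   -7.8  112.1]
-0.0425 [-152.7    6.7  112.1]
0.0425 [-152.6   91.7  112. ]
0.057 [-152.6  106.2  112. ]
0.011 -0.057 [[165. 270.]] [[419. 287.]]
0.011 -0.0425 [[194. 270.]] [[401. 296.]]
0.011 0.0425 [[364. 270.]] [[289. 351.]]
0.011 0.057 [[394. 270.]] [[269. 360.]]
-0.002 -0.057 [[155. 283.]] [[417. 271.]]
-0.002 -0.0425 [[186. 283.]] [[399. 280.]]
-0.002 0.0425 [[372. 283.]] [[287. 335.]]
-0.002 0.057 [[404. 283.]] [[267. 344.]]
```

```bash
python3 -m pendant '[[1,0,-0.0025,-0.015,0,0,0],[1,0,0,-0.015,0,0,0],[1,0,0,-0.012,0,0,0],[1,0,0,-0.006,0,0,0],[1,0,0,0,0,0,0]]'; python3 tips.py
```

```text
time_s: 2.38
eef_pos: [0.4096, 0.2524, 0.0759]
eef_rot: [[-0.958, -0.287, 0.001], [-0.287, 0.958, 0.0], [-0.001, 0.0, -1.0]]
contact_force: [0.2, 0.4, 0.3]
width: 1.002
t 2.3833 tcp w [0.40964844 0.25241075 0.07587895] F [0.2 0.4 0.3] w 1.002
pose.npy TCP chute [-149.5   46.6   75.9] yaw off 0.55
-0.057 [-149.   -10.4   64.9]
-0.0425 [-149.1    4.1   64.9]
0.0425 [-150.    89.1   64.9]
0.057 [-150.1  103.6   64.9]
pose2.npy TCP chute [-152.4   47.1   75.9] yaw off -0.1
-0.057 [-152.5   -9.9   64.9]
-0.0425 [-152.5    4.6   64.9]
0.0425 [-152.4   89.6   64.9]
0.057 [-152.3  104.1   64.9]
```

```bash
python3 -m pendant '[[1,0,0,-0.005,0,0,0],[1,0,0,-0.005,0,0,0],[1,0,0,-0.005,0,0,0],[1,0,0,-0.005,0,0,0],[1,0,0,0,0,0,0]]'; python3 tips.py
```

```text
time_s: 2.8
eef_pos: [0.4095, 0.2523, 0.0549]
eef_rot: [[-0.958, -0.287, 0.0], [-0.287, 0.958, 0.0], [-0.0, 0.0, -1.0]]
contact_force: [1.9, -0.0, 2.3]
width: 1.0
t 2.8 tcp w [0.40949047 0.25226732 0.05488319] F [ 1.9 -0.   2.3] w 1.0
pose.npy TCP chute [-149.7   46.5   54.9] yaw off 0.54
-0.057 [-149.2  -10.5   43.9]
-0.0425 [-149.3    4.    43.9]
0.0425 [-150.1   89.    43.9]
0.057 [-150.3  103.5   43.9]
pose2.npy TCP chute [-152.6   47.    54.9] yaw off -0.11
-0.057 [-152.7  -10.    43.9]
-0.0425 [-152.7    4.5   43.9]
0.0425 [-152.5   89.5   43.9]
0.057 [-152.5  104.    43.9]
```

Contact with the treadle, spring about 2 N. I keep pressing.

```bash
python3 -m pendant '[[1,0,0,-0.005,0,0,0],[1,0,0,-0.005,0,0,0],[1,0,0,-0.005,0,0,0],[1,0,0,-0.004,0,0,0],[1,0,0,0,0,0,0]]'; python3 tips.py|head -1;  python3 - <<'E'
from h import *
for n in("wrist","scene"):
  im=manip.get_image(n);cv2.imwrite(f"pics/{n}3.png",im[:,:,::-1])
im=cv2.imread("pics/scene3.png")[170:310,120:280];cv2.imwrite("pics/scene3c.png",cv2.resize(im,None,fx=4.2,fy=4.2,interpolation=cv2.INTER_CUBIC))
E
```

```text
time_s: 3.22
eef_pos: [0.4092, 0.2521, 0.0355]
eef_rot: [[-0.958, -0.287, -0.0], [-0.287, 0.958, -0.0], [0.0, -0.0, -1.0]]
contact_force: [0.9, 0.2, 3.5]
width: 0.999
t 3.2167 tcp w [0.40917348 0.25210845 0.03553133] F [0.9 0.2 3.5] w 0.999
```

View pics/wrist3.png

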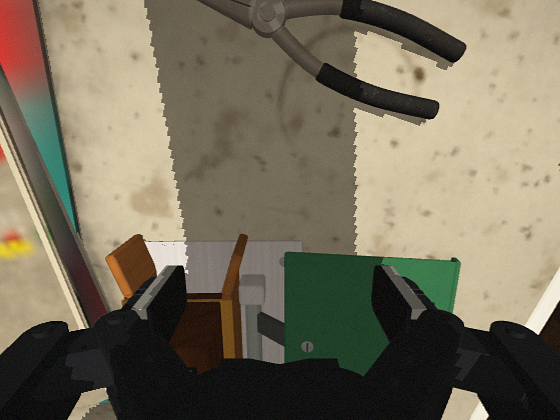

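View pics/scene3c.png

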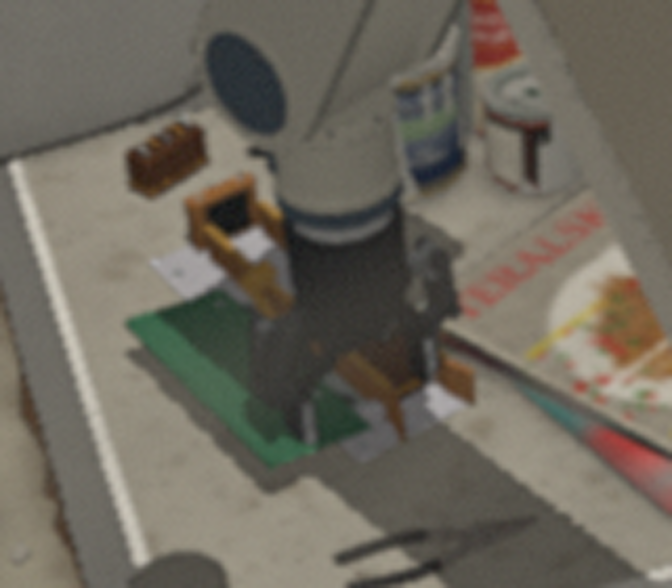

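```bash
python3 -m pendant '[[1,0,0,-0.003,0,0,0],[1,0,0,-0.002,0,0,0],[1,0,0,0,0,0,0],[1,0,0,0,0,0,0],[1,0,0,0,0,0,0]]'; python3 tips.py|head -1;python3 -m pendant '[[1,0,0,-0.002,0,0,0],[1,0,0,0,0,0,0],[1,0,0,0,0,0,0],[1,0,0,0,0,0,0],[1,0,0,0,0,0,0]]'; python3 tips.py|head -1
```

```text
time_s: 3.73
eef_pos: [0.4093, 0.2522, 0.0314]
eef_rot: [[-0.958, -0.287, 0.0], [-0.287, 0.958, 0.0], [-0.0, 0.0, -1.0]]
contact_force: [-1.0, 2.3, 4.4]
width: 0.998
t 3.7333 tcp w [0.40929854 0.25220517 0.03139014] F [-1.   2.3  4.4] w 0.998
time_s: 4.15
eef_pos: [0.4093, 0.2522, 0.0294]
eef_rot: [[-0.958, -0.287, 0.0], [-0.287, 0.958, 0.0], [-0.0, 0.0, -1.0]]
contact_force: [-1.0, 3.4, 5.5]
width: 1.004
t 4.15 tcp w [0.40931476 0.25217993 0.02939009] F [-1.   3.4  5.5] w 1.004
```

```bash
python3 -m pendant '[[1,0,0,-0.002,0,0,0],[1,0,0,0,0,0,0],[1,0,0,0,0,0,0],[1,0,0,0,0,0,0],[1,0,0,0,0,0,0]]'; python3 tips.py|head -1; python3 - <<'E'
from h import *
for n in("wrist","top","scene"):
  im=manip.get_image(n);cv2.imwrite(f"pics/{n}4.png",im[:,:,::-1])
im=cv2.imread("pics/scene4.png")[190:290,130:260];cv2.imwrite("pics/scene4c.png",cv2.resize(im,None,fx=6,fy=6,interpolation=cv2.INTER_CUBIC))
p=np.load("pose2.npy");q=np.load("pose.npy")
for P in (p,q):print("open treadle expected",((proj("scene",cw(P,[[30,130,28],[-165,130,28],[-165,54,28],[30,54,28]]))-[130,190])*6).round().tolist())
E
```

```text
time_s: 4.57
eef_pos: [0.4094, 0.2522, 0.0274]
eef_rot: [[-0.958, -0.287, 0.0], [-0.287, 0.958, 0.0], [-0.0, 0.0, -1.0]]
contact_force: [-0.7, 3.0, 4.1]
width: 0.999
t 4.5667 tcp w [0.40935677 0.25218284 0.02737927] F [-0.7  3.   4.1] w 0.999
open treadle expected [[105.0, 363.0], [315.0, 573.0], [457.0, 499.0], [241.0, 299.0]]
open treadle expected [[110.0, 363.0], [316.0, 576.0], [459.0, 503.0], [247.0, 301.0]]
```

View pics/scene4c.png

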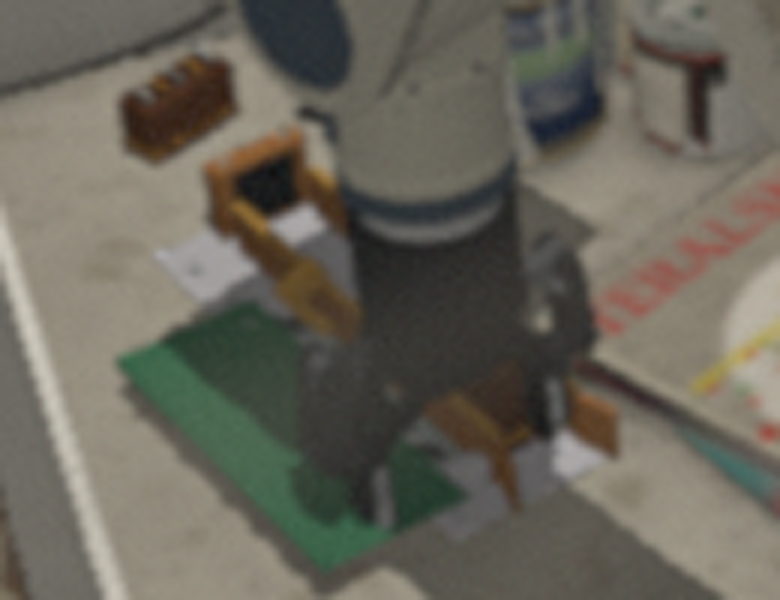

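View pics/wrist4.png

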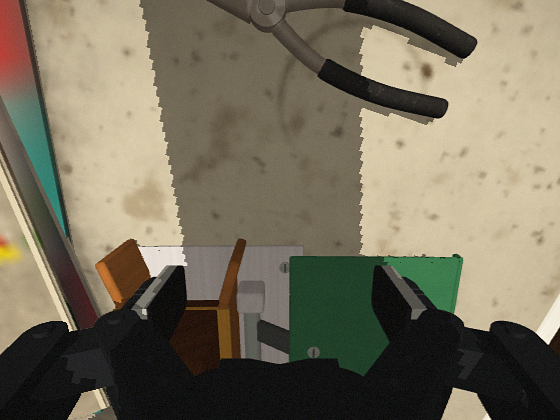

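```bash
python3 -m pendant '[[1,0,0,-0.002,0,0,0],[1,0,0,0,0,0,0],[1,0,0,0,0,0,0],[1,0,0,0,0,0,0],[1,0,0,0,0,0,0]]'; python3 tips.py|head -1;python3 - <<'E'
from h import *
p=np.load("pose.npy")
for th in(0,.4,.45,.5,.55):
    Q=[]
    for x,y,z in((30,106,75),(-165,106,75)):
        c,s=np.cos(-th),np.sin(-th);dy,dz=y-34,z-10
        Q.append((x,34+c*dy-s*dz,10+s*dy+c*dz))
    print(th,np.round(Q,0).tolist(),((proj("scene",cw(p,Q))-[130,190])*6).round().tolist())
E
```

```text
time_s: 5.13
eef_pos: [0.4094, 0.2523, 0.0256]
eef_rot: [[-0.958, -0.287, 0.0], [-0.287, 0.958, 0.0], [-0.0, 0.0, -1.0]]
contact_force: [-1.2, 4.3, 7.9]
width: 1.001
t 5.1333 tcp w [0.40938357 0.25226367 0.02555511] F [-1.2  4.3  7.9] w 1.001
0 [[30.0, 106.0, 75.0], [-165.0, 106.0, 75.0]] [[140.0, 268.0], [351.0, 475.0]]
0.4 [[30.0, 126.0, 42.0], [-165.0, 126.0, 42.0]] [[114.0, 338.0], [321.0, 549.0]]
0.45 [[30.0, 127.0, 37.0], [-165.0, 127.0, 37.0]] [[112.0, 346.0], [319.0, 558.0]]
0.5 [[30.0, 128.0, 33.0], [-165.0, 128.0, 33.0]] [[112.0, 355.0], [318.0, 567.0]]
0.55 [[30.0, 129.0, 28.0], [-165.0, 129.0, 28.0]] [[111.0, 363.0], [317.0, 576.0]]
```

```bash
python3 -m pendant '[[1,0,0,-0.001,0,0,0],[1,0.0029,0.0008,0,0,0,0],[1,0.0038,0.0011,0,0,0,0],[1,0.0038,0.0011,0,0,0,0],[1,0.0038,0.0011,0,0,0,0]]'; python3 tips.py|grep -v "^[-0]";python3 -m pendant '[[1,0.0048,0.0014,0,0,0,0],[1,0.0048,0.0014,0,0,0,0],[1,0.0048,0.0014,0,0,0,0],[1,0.0048,0.0014,0,0,0,0],[1,0.0048,0.0014,0,0,0,0]]'; python3 tips.py|grep -v "^[-0]"; python3 - <<'E'
from h import *
for n in("wrist","scene"):
  im=manip.get_image(n);cv2.imwrite(f"pics/{n}5.png",im[:,:,::-1])
im=cv2.imread("pics/scene5.png")[190:290,130:260];cv2.imwrite("pics/scene5c.png",cv2.resize(im,None,fx=6,fy=6,interpolation=cv2.INTER_CUBIC))
E
```

```text
time_s: 5.55
eef_pos: [0.4187, 0.2538, 0.0246]
eef_rot: [[-0.957, -0.289, -0.009], [-0.288, 0.957, -0.005], [0.01, -0.002, -1.0]]
contact_force: [-19.6, -6.2, 30.7]
width: 1.002
t 5.55 tcp w [0.41874775 0.25382004 0.02457691] F [-19.6  -6.2  30.7] w 1.002
pose.npy TCP chute [-140.4   45.4   24.6] yaw off 0.66
pose2.npy TCP chute [-143.3   45.8   24.6] yaw off 0.01
time_s: 5.97
eef_pos: [0.4413, 0.2599, 0.0246]
eef_rot: [[-0.957, -0.288, -0.012], [-0.288, 0.958, -0.007], [0.014, -0.003, -1.0]]
contact_force: [-14.8, -7.6, 33.0]
width: 1.001
t 5.9667 tcp w [0.4413194  0.2598757  0.02456042] F [-14.8  -7.6  33. ] w 1.001
pose.npy TCP chute [-117.    44.9   24.6] yaw off 0.64
pose2.npy TCP chute [-120.    45.1   24.6] yaw off -0.01
```

View pics/scene5c.png

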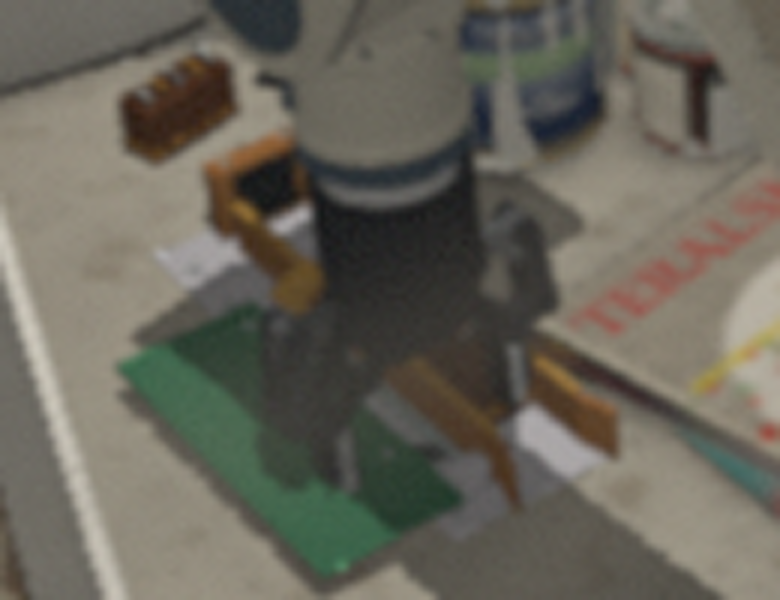

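View pics/wrist5.png

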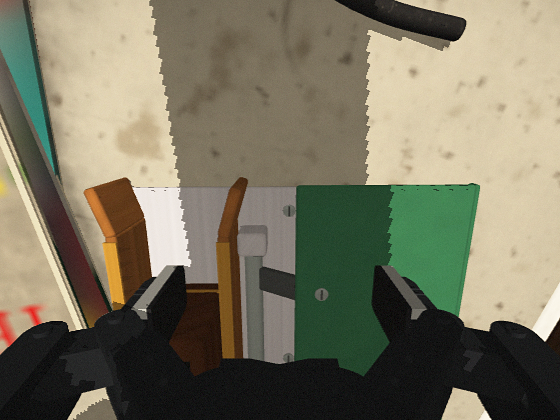

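```bash
python3 -m pendant '[[1,0.0046,0.0018,0.0008,0,0,0],[1,0.0046,0.0018,0.0005,0,0,0],[1,0.0048,0.0018,0,0,0,0],[1,0.0048,0.0014,0,0,0,0],[1,0.0048,0.0014,0,0,0,0]]'; python3 tips.py|grep -v "^[-0]"
```

```text
time_s: 6.48
eef_pos: [0.4654, 0.2683, 0.0251]
eef_rot: [[-0.958, -0.288, -0.012], [-0.288, 0.958, -0.007], [0.013, -0.003, -1.0]]
contact_force: [-18.8, -6.6, 23.8]
width: 0.997
t 6.4833 tcp w [0.46539284 0.26834583 0.02513979] F [-18.8  -6.6  23.8] w 0.997
pose.npy TCP chute [-91.6  46.4  25.1] yaw off 0.63
pose2.npy TCP chute [-94.5  46.3  25.1] yaw off -0.03
```

```bash
python3 - <<'E'
from h import *
for n in("wrist","scene","top"):
  im=manip.get_image(n);cv2.imwrite(f"pics/{n}6.png",im[:,:,::-1])
im=cv2.imread("pics/scene6.png")[190:290,130:260];a=cv2.resize(im,None,fx=6,fy=6,interpolation=cv2.INTER_CUBIC);cv2.imwrite("pics/scene6c.png",a)
im=cv2.imread("pics/top6.png")[130:260,150:250];cv2.imwrite("pics/top6c.png",cv2.resize(im,None,fx=4.5,fy=4.5,interpolation=cv2.INTER_CUBIC))
E
```

```text
(no output)
```

View pics/scene6c.png

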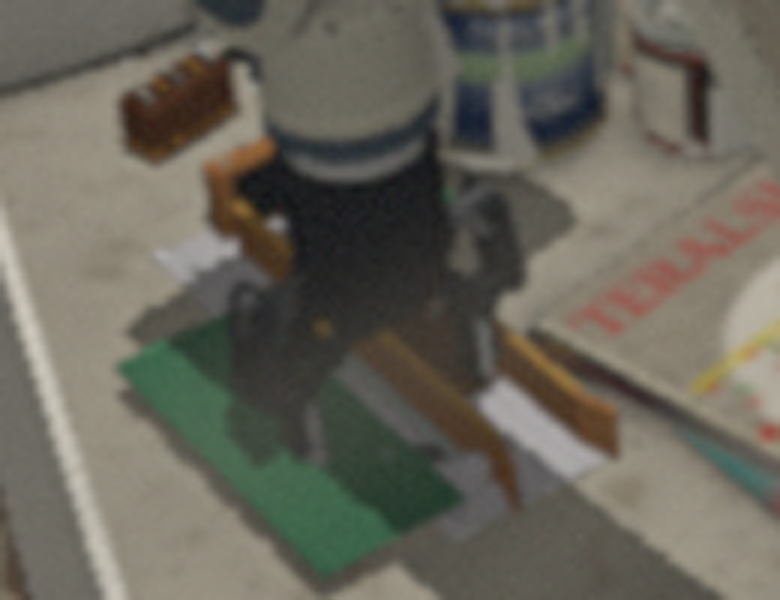

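View pics/wrist6.png

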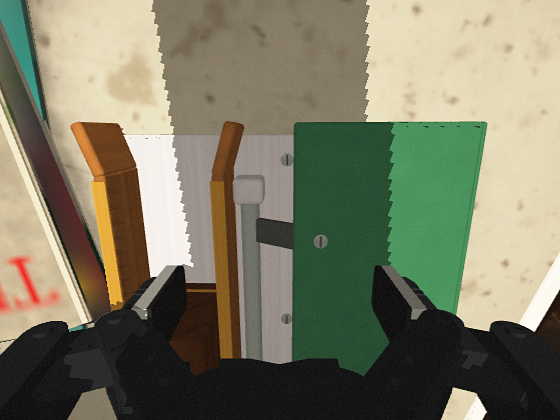

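View pics/top6c.png

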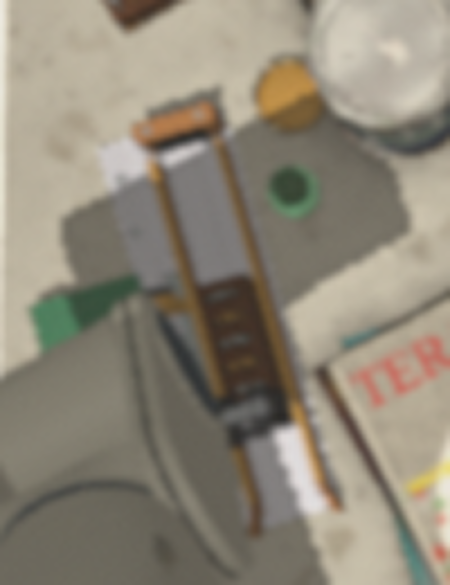

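```bash
python3 -m pendant '[[1,0.0048,0.0015,0.0006,0,0,0],[1,0.0053,0.0016,0,0,0,0],[1,0.0058,0.0017,0,0,0,0],[1,0.0058,0.0017,0,0,0,0],[1,0.0058,0.0017,0,0,0,0]]'; python3 tips.py|grep -v "^[-0]"; python3 -m pendant '[[1,0.0058,0.0017,0,0,0,0],[1,0.0058,0.0017,0,0,0,0],[1,0.0058,0.0017,0,0,0,0],[1,0.0058,0.0017,0,0,0,0],[1,0.0058,0.0017,0,0,0,0]]'; python3 tips.py|grep -v "^[-0]"
```

```text
time_s: 7.05
eef_pos: [0.4941, 0.2772, 0.0255]
eef_rot: [[-0.958, -0.288, -0.01], [-0.288, 0.958, -0.005], [0.011, -0.002, -1.0]]
contact_force: [-12.0, -4.4, 14.7]
width: 0.999
t 7.05 tcp w [0.49407976 0.27719619 0.02550715] F [-12.   -4.4  14.7] w 0.999
pose.npy TCP chute [-61.6  46.9  25.5] yaw off 0.6
pose2.npy TCP chute [-64.4  46.5  25.5] yaw off -0.05
time_s: 7.47
eef_pos: [0.5232, 0.2859, 0.0255]
eef_rot: [[-0.958, -0.288, -0.01], [-0.288, 0.958, -0.005], [0.011, -0.002, -1.0]]
contact_force: [-12.1, -3.4, 14.0]
width: 0.997
t 7.4667 tcp w [0.52322969 0.28587335 0.02553569] F [-12.1  -3.4  14. ] w 0.997
pose.npy TCP chute [-31.1  47.2  25.5] yaw off 0.61
pose2.npy TCP chute [-34.   46.4  25.5] yaw off -0.05
```

```bash
python3 -m pendant '[[1,0.0058,0.0017,0,0,0,0],[1,0.0058,0.0017,0,0,0,0],[1,0.0048,0.0014,0,0,0,0],[1,0.0048,0.0014,0,0,0,0],[1,0.0038,0.0011,0,0,0,0]]'; python3 tips.py|grep -v "^[-0]"; python3 - <<'E'
from h import *
for n in("wrist","top"):
  im=manip.get_image(n);cv2.imwrite(f"pics/{n}7.png",im[:,:,::-1])
im=cv2.imread("pics/top7.png")[130:260,150:250];cv2.imwrite("pics/top7c.png",cv2.resize(im,None,fx=4.5,fy=4.5,interpolation=cv2.INTER_CUBIC))
E
```

```text
time_s: 7.88
eef_pos: [0.5487, 0.2934, 0.0256]
eef_rot: [[-0.958, -0.287, -0.009], [-0.287, 0.958, -0.004], [0.01, -0.002, -1.0]]
contact_force: [-11.9, -2.6, 12.9]
width: 0.999
t 7.8833 tcp w [0.54873322 0.29344302 0.02557089] F [-11.9  -2.6  12.9] w 0.999
pose.npy TCP chute [-4.5 47.4 25.6] yaw off 0.6
pose2.npy TCP chute [-7.4 46.3 25.6] yaw off -0.05
```

View pics/top7c.png

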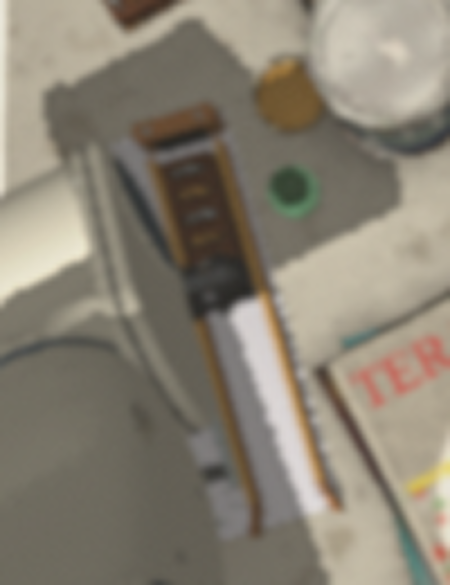

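View pics/wrist7.png

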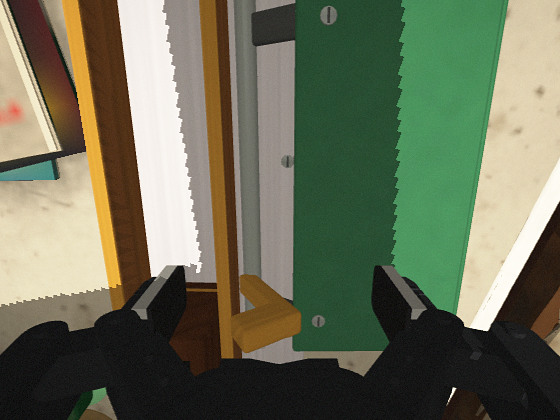

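```bash
python3 -m pendant '[[1,0.0029,0.0009,0,0,0,0],[1,0.0029,0.0009,0,0,0,0],[1,0.0024,0.0007,0,0,0,0],[1,0.0019,0.0006,0,0,0,0],[1,0,0,0,0,0,0]]'; python3 tips.py|grep -v "^[-0]"; python3 -m pendant '[[1,0.0015,0.0005,0,0,0,0],[1,0.0015,0.0005,0,0,0,0],[1,0.001,0.0003,0,0,0,0],[1,0,0,0,0,0,0],[1,0,0,0,0,0,0]]'; python3 tips.py|grep -v "^[-0]"
```

```text
time_s: 8.4
eef_pos: [0.5593, 0.2967, 0.0256]
eef_rot: [[-0.958, -0.287, -0.008], [-0.287, 0.958, -0.004], [0.008, -0.002, -1.0]]
contact_force: [-8.0, -3.3, 11.9]
width: 1.0
t 8.4 tcp w [0.55931351 0.29668196 0.02564886] F [-8.  -3.3 11.9] w 1.0
pose.npy TCP chute [ 6.5 47.6 25.6] yaw off 0.59
pose2.npy TCP chute [ 3.6 46.3 25.6] yaw off -0.06
time_s: 8.82
eef_pos: [0.563, 0.2979, 0.0256]
eef_rot: [[-0.958, -0.287, -0.008], [-0.287, 0.958, -0.004], [0.009, -0.002, -1.0]]
contact_force: [-10.2, -2.5, 13.2]
width: 0.999
t 8.8167 tcp w [0.56295026 0.29786056 0.02560247] F [-10.2  -2.5  13.2] w 0.999
pose.npy TCP chute [10.3 47.7 25.6] yaw off 0.59
pose2.npy TCP chute [ 7.5 46.4 25.6] yaw off -0.06
```

```bash
python3 -m pendant '[[1,0.0015,0.0005,0,0,0,0],[1,0.001,0.0003,0,0,0,0],[1,0,0,0,0,0,0],[1,0,0,0,0,0,0],[1,0,0,0,0,0,0]]'; python3 tips.py|grep -v "^[-0]"; python3 -m pendant '[[1,0.001,0.0003,0,0,0,0],[1,0.001,0.0003,0,0,0,0],[1,0,0,0,0,0,0],[1,0,0,0,0,0,0],[1,0,0,0,0,0,0]]'; python3 tips.py|grep -v "^[-0]"; python3 - <<'E'
from h import *
for n in("wrist","top"):
  im=manip.get_image(n);cv2.imwrite(f"pics/{n}8.png",im[:,:,::-1])
im=cv2.imread("pics/top8.png")[140:220,160:240];cv2.imwrite("pics/top8c.png",cv2.resize(im,None,fx=7,fy=7,interpolation=cv2.INTER_CUBIC))
E
```

```text
time_s: 9.23
eef_pos: [0.5638, 0.2981, 0.0256]
eef_rot: [[-0.958, -0.286, -0.011], [-0.286, 0.958, -0.005], [0.012, -0.002, -1.0]]
contact_force: [-16.8, -4.6, 17.8]
width: 0.996
t 9.2333 tcp w [0.56379176 0.29814143 0.02557347] F [-16.8  -4.6  17.8] w 0.996
pose.npy TCP chute [11.2 47.7 25.6] yaw off 0.54
pose2.npy TCP chute [ 8.3 46.4 25.6] yaw off -0.11
time_s: 9.65
eef_pos: [0.5638, 0.2981, 0.0255]
eef_rot: [[-0.958, -0.286, -0.015], [-0.286, 0.958, -0.007], [0.017, -0.002, -1.0]]
contact_force: [-22.8, -6.6, 24.5]
width: 1.001
t 9.65 tcp w [0.56379809 0.29811776 0.02552949] F [-22.8  -6.6  24.5] w 1.001
pose.npy TCP chute [11.2 47.7 25.5] yaw off 0.51
pose2.npy TCP chute [ 8.3 46.4 25.5] yaw off -0.14
```

View pics/top8c.png

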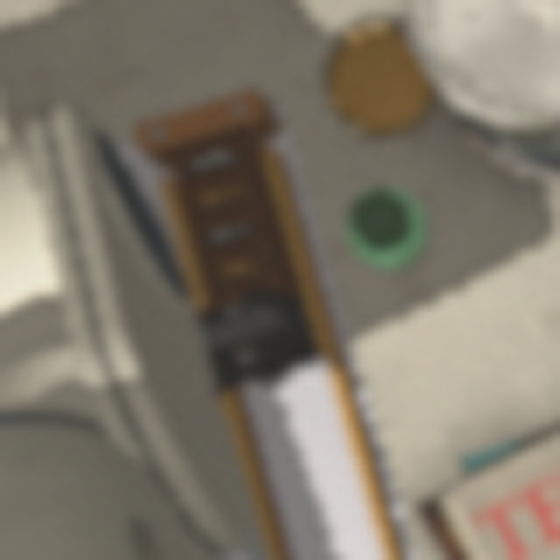

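```bash
python3 -m pendant '[[1,-0.0029,-0.0009,0,0,0,0],[1,-0.0038,-0.0011,0,0,0,0],[1,-0.0048,-0.0014,0,0,0,0],[1,-0.0048,-0.0014,0,0,0,0],[1,-0.0048,-0.0014,0,0,0,0]]'; python3 tips.py|grep -v "^[-0]"; python3 -m pendant '[[1,-0.0067,-0.002,0,0,0,0],[1,-0.0067,-0.002,0,0,0,0],[1,-0.0067,-0.002,0,0,0,0],[1,-0.0067,-0.002,0,0,0,0],[1,-0.0067,-0.002,0,0,0,0]]'; python3 tips.py|grep -v "^[-0]"; python3 - <<'E'
from h import *
for n in("wrist","top"):
  im=manip.get_image(n);cv2.imwrite(f"pics/{n}9.png",im[:,:,::-1])
im=cv2.imread("pics/top9.png")[140:220,160:240];cv2.imwrite("pics/top9c.png",cv2.resize(im,None,fx=7,fy=7,interpolation=cv2.INTER_CUBIC))
E
```

```text
time_s: 10.17
eef_pos: [0.5503, 0.2949, 0.0263]
eef_rot: [[-0.958, -0.286, 0.001], [-0.286, 0.958, 0.0], [-0.001, -0.0, -1.0]]
contact_force: [3.2, 0.8, 4.3]
width: 1.0
t 10.1667 tcp w [0.55030663 0.29488518 0.02630548] F [3.2 0.8 4.3] w 1.0
pose.npy TCP chute [-2.6 48.3 26.3] yaw off 0.53
pose2.npy TCP chute [-5.5 47.2 26.3] yaw off -0.12
time_s: 10.58
eef_pos: [0.5159, 0.2848, 0.0262]
eef_rot: [[-0.958, -0.287, -0.0], [-0.287, 0.958, -0.0], [0.0, -0.0, -1.0]]
contact_force: [2.2, 2.0, 4.0]
width: 0.998
t 10.5833 tcp w [0.5159148 0.2848174 0.0262124] F [2.2 2.  4. ] w 0.998
pose.npy TCP chute [-38.5  48.2  26.2] yaw off 0.55
pose2.npy TCP chute [-41.3  47.5  26.2] yaw off -0.1
```

View pics/top9c.png

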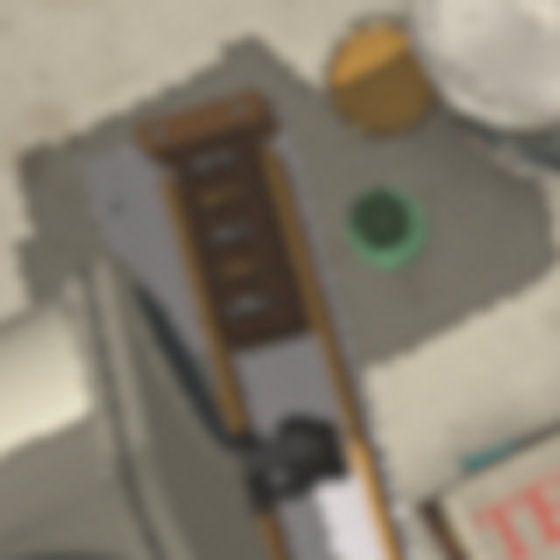

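View pics/wrist9.png

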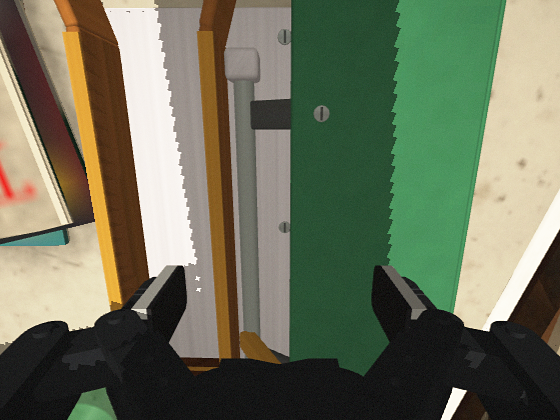

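```bash
python3 -m pendant '[[1,-0.0067,-0.002,0,0,0,0],[1,-0.0067,-0.002,0,0,0,0],[1,-0.0048,-0.0014,0,0,0,0],[1,0,0,0,0,0,0],[1,0,0,0.005,0,0,0]]'; python3 -m pendant '[[1,0,0,0.008,0,0,0],[1,0,0,0.01,0,0,0],[1,0,0,0.01,0,0,0],[1,0,0,0.012,0,0,0],[1,0,0,0.012,0,0,0]]';python3 -m pendant '[[1,0,0,0.02,0,0,0],[1,0,0,0.025,0,0,0],[1,0,0,0.03,0,0,0],[1,-0.01,0,0.03,0,0,0],[1,-0.02,0,0.02,0,0,0]]';python3 -m pendant '[[1,-0.02,0,0.02,0,0,0],[1,-0.02,0,0.02,0,0,0],[1,-0.02,0,0.01,0,0,0],[1,-0.01,0,0,0,0,0],[1,0,0,0,0,0,0]]'; python3 - <<'E'
from h import *
for n in("wrist","top","scene"):
  im=manip.get_image(n);cv2.imwrite(f"pics/{n}10.png",im[:,:,::-1])
im=cv2.imread("pics/top10.png")[130:250,150:250];cv2.imwrite("pics/top10c.png",cv2.resize(im,None,fx=5,fy=5,interpolation=cv2.INTER_CUBIC))
im=cv2.imread("pics/scene10.png")[190:290,130:260];cv2.imwrite("pics/scene10c.png",cv2.resize(im,None,fx=6,fy=6,interpolation=cv2.INTER_CUBIC))
E
```

```text
time_s: 11.1
eef_pos: [0.4969, 0.2788, 0.0304]
eef_rot: [[-0.958, -0.287, -0.003], [-0.287, 0.958, -0.002], [0.003, -0.001, -1.0]]
contact_force: [0.8, -2.6, 2.3]
width: 0.996
time_s: 11.52
eef_pos: [0.4985, 0.2797, 0.0846]
eef_rot: [[-0.958, -0.287, 0.0], [-0.287, 0.958, 0.0], [-0.0, 0.0, -1.0]]
contact_force: [0.7, 0.3, 0.4]
width: 0.998
time_s: 11.93
eef_pos: [0.4706, 0.2805, 0.2122]
eef_rot: [[-0.958, -0.286, 0.005], [-0.286, 0.958, 0.003], [-0.006, 0.001, -1.0]]
contact_force: [0.4, 1.3, 0.4]
width: 0.998
time_s: 12.35
eef_pos: [0.3968, 0.2796, 0.2592]
eef_rot: [[-0.958, -0.288, 0.001], [-0.288, 0.958, 0.001], [-0.001, 0.001, -1.0]]
contact_force: [0.1, -1.1, -0.3]
width: 1.0
```

View pics/top10c.png

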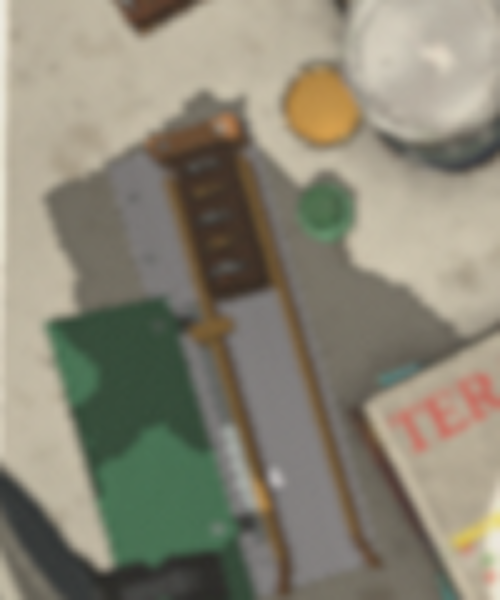

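View pics/wrist10.png

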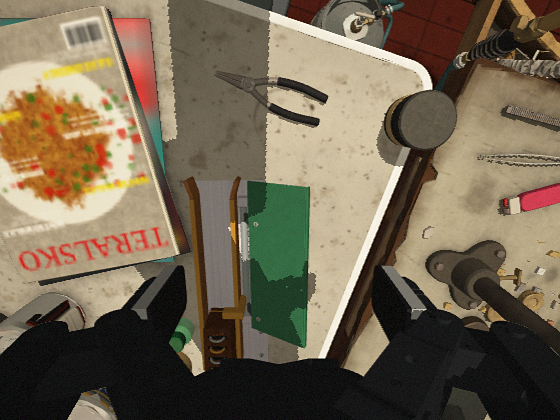

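View pics/scene10c.png

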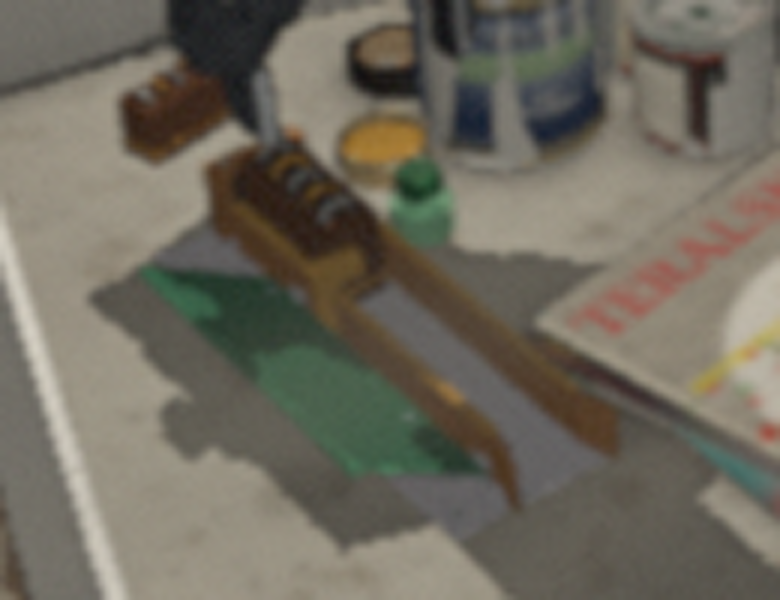

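```bash
python3 - <<'E'
from h import *
for f in("pose.npy","pose2.npy"):
    p=np.load(f)
    for x in(15,20):print(f,x,((proj("top",cw(p,[[x,18,50],[x,-18,50],[x,18,3],[x,-18,3],[106,-18,46],[x+43,0,60]]))-[150,130])*5).round().tolist())
im=cv2.imread("pics/top10.png")[145:200,175:215];cv2.imwrite("pics/top10d.png",cv2.resize(im,None,fx=10,fy=10,interpolation=cv2.INTER_CUBIC))
E
```

```text
pose.npy 15 [[212.0, 307.0], [270.0, 290.0], [228.0, 315.0], [284.0, 299.0], [231.0, 146.0], [219.0, 227.0]]
pose.npy 20 [[210.0, 299.0], [268.0, 282.0], [226.0, 307.0], [282.0, 291.0], [231.0, 146.0], [217.0, 219.0]]
pose2.npy 15 [[209.0, 302.0], [266.0, 285.0], [224.0, 311.0], [280.0, 294.0], [225.0, 142.0], [214.0, 223.0]]
pose2.npy 20 [[206.0, 294.0], [264.0, 277.0], [222.0, 303.0], [278.0, 286.0], [225.0, 142.0], [212.0, 215.0]]
```

View pics/top10d.png

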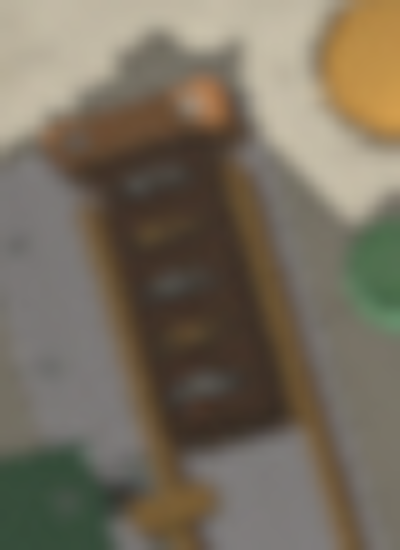

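```bash
python3 - <<'E'
from cell import manip
print(manip.hand_in(),manip.read_state()["time_s"])
E
```

```text
the job is handed in; nothing more can be done
the job is handed in; nothing more can be done
```

The rack is home against the rubber end stop with the gate shut behind it. I handed the job in at about 12.5 s.

**What I did:** I pressed the treadle to its hard stop with the left finger and pushed the rack along the chute with the right. I pushed until the hand stopped moving while the force kept rising to about 23 N. Then I backed off about 70 mm with the treadle still held, and only then lifted so the gate could close.

**Last checks:**
- **Rack:** in the top picture it sits flush with the stop, and its rear end and middle ring are within a few mm of their home positions.
- **Gate:** the nose and the treadle corners are back at their shut positions behind the rack.
- **Rubbing:** the gate looked clear of the rack in the pictures I took when its front reached the gate and when it was nearly home. I took none in between.
- **Bench:** the tin, bottle, pot and pliers showed no sign of having moved, judged by eye. I did not check the things on the right of the bench, but the arm never went near them.
- **Hand:** it was clear of everything, with forces near zero.

**Did not agree or go to plan:**
- My two estimates of the chute's position differed by about 3 mm and 0.65°, so I judged "home" mainly by the stall and the picture.
- The treadle was pressed harder than needed for a while, up to about 33 N on the fingertip, until I eased off.

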